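# Index the assembly turntable and lock it with its pin

## Robot

A 6-joint arm with a two-finger parallel gripper is mounted at the origin on the work surface. World frame = base frame: x ahead of the robot, y to its left, z up, the work surface at z = 0. Lengths are in m, angles in rad, forces in N, time in s.
With the tool pointing down it reaches from about 0.25 to 0.775 m from the base axis. Payload 4 kg.
Tool frame: the origin (TCP) lies midway between the tips of the shut fingers; the grasp point (between the pads) lies 19 mm behind it (robot.tcp_to_grasp is the distance from the TCP to the grasp point, in m); z points along the fingers, y is the line along which they close (so a half turn about z gives the same grasp; the last joint's range is limited). The gripper opens to 94 mm and grips with 3 to 60 N. Pads are 16 mm wide; open, the fingers measure 119 mm over their backs; the gripper's body (75 mm by 177 mm) begins 78 mm behind the grasp point.
Start: joints at [1.193, 0.087, 1.371, -0, 1.684, -0.103], TCP at [0.149, 0.529, 0.206] pointing down, gripper open.
Joint ranges: [-3.1, 3.1], [-0.76, 2.03], [0.27, 2.55], [-1.08, 4.22], [0.17, 2.65], [-2.57, 2.57]. Speed limits (rad/s): [2.79, 2.79, 3.14, 3.14, 3.14, 3.14].

## Interface

Orientations are given as [roll, pitch, yaw] about the fixed x, y, z axes, in that order (R = Rz(yaw) Ry(pitch) Rx(roll)).
In Python, from bench import robot, viewer gives the robot as it stands. The module is installed in compiled form; this text tells all that it offers.
- The arm moves only by the shell command python3 -m handwheel 'ROWS' [OPENING]. ROWS is JSON, a list of rows, each a list of 6 numbers: the shift along the tool's x, y, z in units of 0.2 m (1.0 is 0.2 m), then the turn, a rotation vector about the tool's x, y, z in units of 30 degrees (1.0 is 30 degrees). In form: [[x, y, z, wx, wy, wz], ...]. A call has 1 to 10 rows; each row is the pose to reach, as a shift and turn from the pose commanded when the call began, along the tool's axes at that moment; what a row does not reach only later rows make up. A row lasts 1/12 s, in which the tool goes at most 41.7 mm and 7.16 degrees, less where a joint would pass 70% of its speed; a pose out of reach is approached as far as the arm can. A call with a number of a shift or a turn outside -1 to 1 is refused whole. A call with a gripper value outside its range is refused whole. OPENING is the gripper's target within -1 to 1 (shut at 1, half-way at 0, fully open at -1), set as the call begins (- or left out, the last holds). The fingers move at their own pace and stop on an object; the grip force is fixed at half the most. Time passes only in rows, so rows that repeat a pose let the fingers close. It gives the time, the measured TCP pose, the force, the opening and the grip force at its end, in the units of the state.
- robot.get_obs(): the state, without advancing time (a new reading comes with each control period).
- viewer.snapshot(name): name is "side" or "top"; returns the picture (480x640x3 uint8, red, green, blue); there is no depth.
- viewer.calibration(name): a dict with "fx", "fy", "cx", "cy" (pixels), "k1" (the pictures are not rectified: a ray, as slopes to the right and down, at radius r is drawn at 1 + k1 r^2 times it, then the intrinsics apply), "R" (3x3) and "t" (3): a world point X has camera coordinates R X + t. Camera axes: x right, y down, z forward; pixel columns grow to the right and rows downward; lengths in m; the calibration is good to about 2 mm. A picture is of the moment at which its call begins. calibration takes no time and is no camera call.
- robot.close_job(): hands the job in; it is judged then, once.
The state is a dict: "time": time; "joint_positions": joint angles; "qvel": joint speeds; "joint_torque": joint torques, N m; "tool_pos": TCP position; "ee_rot": TCP orientation; "wrist_force": force on the tool from outside, world axes, zero at the start; "wrist_torque": the same for the moment, N m; "width": finger opening in m; "finger_force": force on a finger pad.
Only numpy, scipy, OpenCV 4.12 (cv2) and the standard library are available. Lean on these libraries where they do the work, as an engineer would, in place of code of your own. Each camera call takes 0.05 s, during which the arm holds its last target. There are 200 camera calls.

## Task

Draw the orange keeper of the assembly fixture fully back by its red knob, then turn the turntable by its black knob until the hole in its yellow lug lines up with the hole in the fixture's grey fork. Then take the yellow-handled pin from the blue rack and push it down through both holes until its collar sits flat on the fork, and finally slide the keeper fully home again, so that it locks over the pin's collar. Leave the black-handled pin in the rack, and do not disturb the bin, the screwdriver or the white tray.

Things in the scene. Friction and masses are not known exactly. Their poses are not given: they have to be found in the camera images.
- fixture: The fixture, bolted to the bench: a round dark base 190 mm across with a turntable on it, and a fixed grey fork on its rim. Origin on the turntable's upright axis, at bench height; z is up; its own -y axis points from the turntable's axis through the fork and along the keeper.
- tab_hole (a point): The upright 16 mm through hole in the fork's upper tab (60 mm wide, 10 mm thick, top 64 mm above the bench): the point is the hole's centre at the tab's top face, 108 mm from the turntable's axis along the fixture's -y. Below the tab is a 14 mm gap in which the lug passes, then a lower jaw with an equal hole in line (down to 12 mm above the bench).
- lug_hole (a point): The 16 mm through hole in the yellow lug (40 mm wide, 10 mm thick) on the turntable's rim, 108 mm from its axis: centre of the hole at the lug's top face, 52 mm above the bench. Lined up when straight below tab_hole.
- turntable (a joint): Turntable angle in rad, counter-clockwise from above; 0 when the lug hole is exactly in line with the fork's holes; range -0.4 to 1.5, starts at 0.45 to 1.2. Light friction (0.08 N m), stays where left; the pin's tapered nose draws it the last 3 mm into line. An aluminium disc 170 mm across, top 52 mm above the bench, with a small motor on its axis (56 mm across, top 92 mm above the bench).
- table_knob (a point): Black upright round knob on the turntable, 22 mm across, 36 mm tall, standing on the disc (from 52 to 88 mm above the bench), 70 mm from the axis on the side opposite to the lug. The point is on the knob's axis, 70 mm above the bench, half-way up.
- yellow_pin_grip (a point): The pin with the yellow handle, upright in the rack, 97 mm long, 120 g. From below: steel shank 12 mm thick, 45 mm long (its nose tapers to 5 mm over 10 mm), steel collar 38 mm across, 6 mm thick, round handle 20 mm across, 46 mm tall. The point is the handle's middle: 74 mm above the tip, 29 mm above the collar's underside. z points from the tip to the handle.
- yellow_pin_seat (a point): The centre of the collar's underside on the yellow-handled pin, 45 mm above its tip. When the pin is home this lies at tab_hole.
- black_pin_grip (a point): A pin of the same shape with a black handle, standing in the other place of the rack; it stays there. The point is the middle of its handle. Which of the two rack places holds which pin varies.
- rack: Fixed blue block 140 x 50 x 52 mm, origin at the centre of its underside, its long side along its x axis, with two upright through holes 15 mm wide at x = -40 and +40 mm. The pins' collars rest on its top (52 mm above the bench), so that a handle's middle is 81 mm above the bench.
- keeper_knob (a point): Red upright round knob on the keeper, 22 mm across, 34 mm tall (from 78 to 112 mm above the bench); the point is on its axis, 94 mm above the bench. With the keeper closed it is 45 mm from the axis of tab_hole, on the side away from the turntable.
- keeper (a joint): Keeper travel in m: 0 fully home, 0.05 fully drawn back; starts at 0 to 0.015. Closes straight towards the turntable (fixture's +y), needs about 2 N, stays where left. An orange forked plate 50 mm wide, 5 mm thick, underside 72.5 mm above the bench; closed, its two prongs (28 mm apart) straddle the pin's handle over the collar, 2.5 mm clear. Closed, it blocks the collar's way down.
- parts_bin: Loose open blue bin 150 x 100 x 60 mm, a bystander. Origin at the centre of its underside.
- driver: Loose screwdriver lying on the bench, a bystander. Origin under its middle.
- white_tray: Loose open white tray 90 x 140 x 40 mm, a bystander. Origin at the centre of its underside.

How it is judged:
By the outcome, as a careful person would: the job done as asked, in the order asked, and still so for the second after the job is handed in, with the robot touching nothing.
It also fails if it takes over 64 s, if anything falls off the work surface, if the arm or the gripper's body presses on something with over 40 N, if the wrist force passes 120 N, or if a joint passes its speed limit or range.

## Working session

There is one attempt and no reset: what is moved stays moved. The work goes in short steps, Python scripts to look and compute and a shell command to move; the robot and the scene stay as the last step left them, time stands still between calls to the robot, and variables do not carry over. Pictures are saved under pics/ and viewed, at most 11 in all, crops included, and the job is handed in when it is done.

```bash
mkdir -p pics; python3 - <<'E'
from bench import robot, viewer
import cv2
for n in("top","side"):
    cv2.imwrite(f"pics/{n}0.png",viewer.snapshot(n)[:,:,::-1])
    print(viewer.calibration(n))
print(robot.get_obs())
E
```

```text
{'fx': 592.069874517063, 'fy': 592.069874517063, 'cx': 326.0970726839806, 'cy': 238.35728887664004, 'k1': -0.15334636670708748, 'R': array([[-0.01134296, -0.99985618, -0.01260797],
       [-0.98542715,  0.01331758, -0.16957588],
       [ 0.1697194 ,  0.01050074, -0.98543648]]), 't': array([-0.04311471,  0.54977133,  1.27376362])}
{'fx': 523.7138097915976, 'fy': 523.7138097915976, 'cx': 313.93981180665736, 'cy': 242.09241517258673, 'k1': -0.08899564147230303, 'R': array([[-0.98681213, -0.16157771,  0.00971963],
       [-0.10925021,  0.62051689, -0.77654567],
       [ 0.11944127, -0.76736656, -0.62998599]]), 't': array([0.52816042, 0.18081818, 1.04414873])}
{'time': 0.1, 'joint_positions': array([ 1.19291104e+00,  8.78914214e-02,  1.37207150e+00, -3.37908725e-05,
        1.68360444e+00, -1.03081347e-01]), 'qvel': array([ 0.00106842, -0.00267809, -0.00275429,  0.00033833,  0.00083846,
        0.00100023]), 'joint_torque': array([ 2.13512874e-03, -3.41251194e+01, -3.03301978e+01,  7.19481683e-02,
        3.04257427e-02, -8.30050294e-05]), 'tool_pos': array([0.14907234, 0.52890636, 0.20443162]), 'ee_rot': array([-3.13962497e+00, -1.69789998e-04,  2.86678478e+00]), 'wrist_force': array([-0.00328067, -1.04790858, -0.54505988]), 'wrist_torque': array([ 0.00564955, -0.04639776, -0.0142054 ]), 'finger_force': 0.0, 'width': 0.09416525314024772}
```

View pics/top0.png

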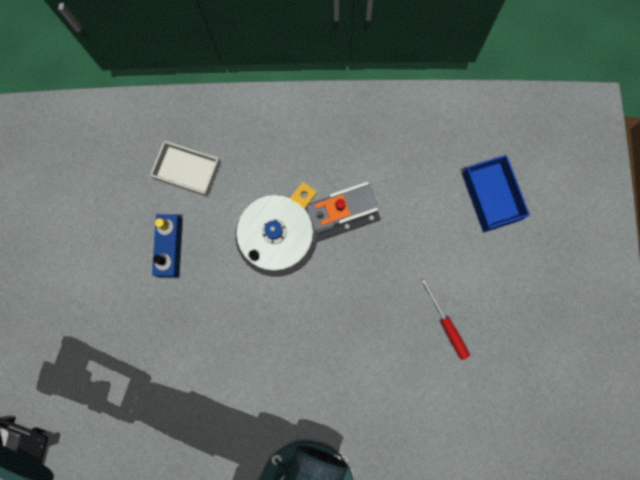

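View pics/side0.png

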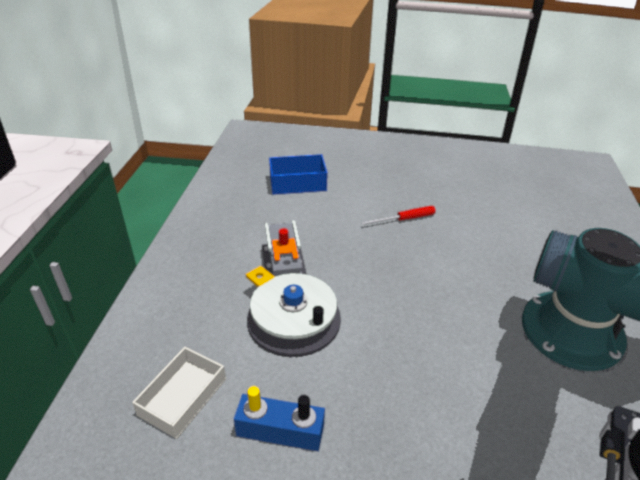

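The top view shows the turntable at about (275,233), its black knob at (254,255), the lug at (304,195), the red knob at (340,205), the yellow pin at (161,224) and the black pin at (159,260). I'll enlarge both views for precise readings.

```bash
python3 - <<'E'
import cv2,numpy as np
a=cv2.imread("pics/top0.png");b=cv2.imread("pics/side0.png")
A=cv2.resize(a[170:290,140:400],None,fx=3,fy=3,interpolation=cv2.INTER_CUBIC)
cv2.imwrite("pics/topc.png",A)
B=cv2.resize(b[215:455,220:350],None,fx=2.5,fy=2.5,interpolation=cv2.INTER_CUBIC)
cv2.imwrite("pics/sidec.png",B)
E
cat > h.py <<'E'
import cv2,numpy as np
from bench import robot,viewer
from scipy.spatial.transform import Rotation as Rn
def ray(n,u,v):
    c=viewer.calibration(n);K=np.array([[c['fx'],0,c['cx']],[0,c['fy'],c['cy']],[0,0,1]])
    p=cv2.undistortPoints(np.array([[[u,v]]],float),K,np.array([c['k1'],0,0,0]))[0,0]
    R=np.array(c['R']);return -R.T@c['t'],R.T@np.array([*p,1])
def at(n,u,v,z):
    o,d=ray(n,u,v);return (o+d*(z-o[2])/d[2])[:2]
def rel(target,yaw=None):
    """row to reach TCP target; tool kept vertical, optional yaw; from measured pose"""
    o=robot.get_obs();R=Rn.from_euler('xyz',o['ee_rot']);d=R.inv().apply(np.array(target)-o['tool_pos'])/0.2
    w=np.zeros(3)
    if yaw is not None: w=np.degrees((R.inv()*Rn.from_euler('xyz',[np.pi,0,yaw])).as_rotvec())/30
    return d.round(3),w.round(3)
E
```

```text
(no output)
```

View pics/topc.png

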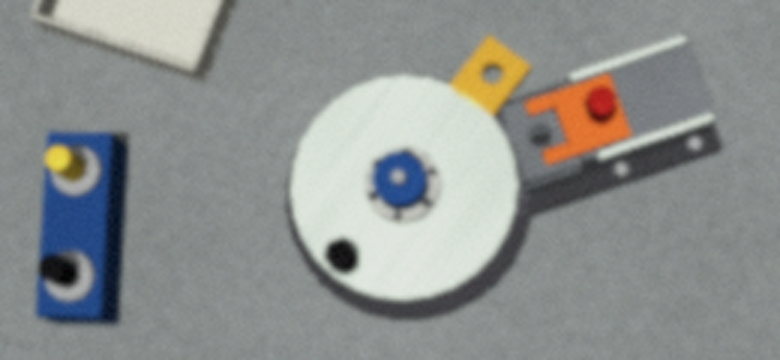

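View pics/sidec.png

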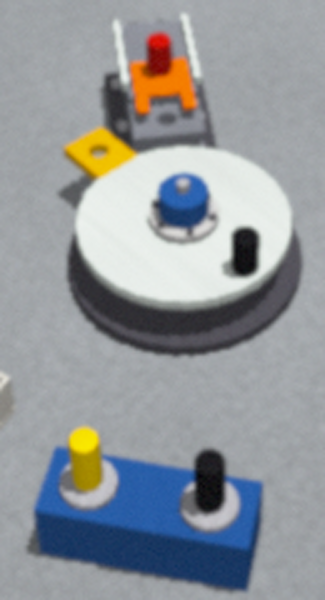

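The enlarged top view gives these crop pixels: disc centre (404,188), tab hole (540,133), lug hole (492,73), black knob top (343,255), red knob top (600,100) and yellow handle top (58,158). The side crop has the same features at (184,225), (168,118), (100,151), (245,236), (158,40) and (86,436).

```bash
python3 - <<'E'
from h import *
T=lambda x,y:(140+x/3-.33,170+y/3-.33); S=lambda x,y:(220+x/2.5-.3,215+y/2.5-.3)
D=dict(axis=((404,188),(184,225),.052),tab=((540,133),(168,118),.064),lug=((492,73),(100,151),.052),tknob=((343,255),(245,236),.088),kknob=((600,100),(158,40),.112),yel=((58,158),(86,436),.104),blk=((55,270),(209,459),.104))
P={}
for k,(t,s,z) in D.items():
    a=at("top",*T(*t),z);b=at("side",*S(*s),z);P[k]=(a+b)/2;print(k,a.round(4),b.round(4))
for i in("top","side"):
  j=0 if i=="top" else 1
  Q={k:at(i,*((T,S)[j])(*v[j]),v[2]) for k,v in D.items()}
  d=Q['tab']-Q['axis'];n=lambda v:round(float(np.hypot(*v)),4);an=lambda v:round(float(np.arctan2(v[1],v[0])),4)
  print(i,n(d),an(d),'lug',n(Q['lug']-Q['axis']),an(Q['lug']-Q['axis']),'knob',n(Q['tknob']-Q['axis']),an(Q['tknob']-Q['axis']),'kk',n(Q['kknob']-Q['tab']),an(Q['kknob']-Q['tab']),an(Q['kknob']-Q['axis']),'pins',n(Q['yel']-Q['blk']))
E
```

```text
axis [0.5635 0.0653] [0.5651 0.0708]
tab [ 0.6012 -0.0365] [ 0.6    -0.0383]
lug [ 6.504e-01 -6.000e-04] [ 0.6504 -0.001 ]
tknob [0.5085 0.1056] [0.5113 0.1084]
kknob [ 0.6144 -0.0806] [ 0.6164 -0.0816]
yel [0.5796 0.3129] [0.58   0.3103]
blk [0.4976 0.3121] [0.5014 0.3137]
top 0.1085 -1.2158 lug 0.1091 -0.6486 knob 0.0682 2.5092 kk 0.046 -1.2806 -1.2351 pins 0.082
side 0.1146 -1.2618 lug 0.1115 -0.6996 knob 0.0656 2.5326 kk 0.0463 -1.2086 -1.2464 pins 0.0786
```

Both views agree to a few mm, and the distances fit: 108, 70, 45 and 80 mm. That puts the keeper direction at -1.235 rad and the turntable at about 0.58 rad. Next I work out the move to the keeper knob.

```bash
cat > go.py <<'E'
import sys
from h import *
a=[float(x) for x in sys.argv[1:]]
print(*rel(a[:3],a[3] if len(a)>3 else None)); o=robot.get_obs(); print(o['time'],o['joint_positions'].round(2))
E
python3 go.py .6154 -.081 .15 -2.806
```

```text
[-3.072 -2.302  0.276] [-4.000e-03 -1.000e-03 -1.166e+00]
0.1 [ 1.19  0.09  1.37 -0.    1.68 -0.1 ]
```

```bash
python3 -m handwheel '[[-1,-0.75,0,0,0,0],[-1,-0.75,0,0,0,0],[-1,-0.75,0,0,0,0],[-1,-0.75,0,0,0,0],[-1,-0.75,0,0,0,0],[-1,-0.75,0,0,0,0],[-1,-0.75,0,0,0,0]]' && python3 -m handwheel '[[-1,-0.75,0,0,0,0],[-1,-0.75,0,0,0,0],[-1,-0.75,0,0,0,0],[-1,-0.75,0,0,0,0],[-1,-0.75,0,0,0,0],[-1,-0.75,0,0,0,0],[-1,-0.75,0,0,0,0]]' && python3 -m handwheel '[[-1,-0.75,0,0,0,-1],[-1,-0.75,0,0,0,-1],[-1,-0.75,0,0,0,-1],[-1,-0.75,0,0,0,-1],[-1,-0.75,0,0,0,-1],[-1,-0.75,0,0,0,-1],[-1,-0.75,0,0,0,-1]]'; python3 go.py .6154 -.081 .12 -2.806
```

```text
time: 0.68
tool_pos: [0.3048, 0.3254, 0.2051]
ee_rot: [-3.139, 0.003, 2.857]
wrist_force: [0.3, 1.0, 0.5]
width: 0.0939
finger_force: 0.0
time: 1.27
tool_pos: [0.4559, 0.1268, 0.2044]
ee_rot: [-3.138, 0.001, 2.858]
wrist_force: [-0.2, 0.5, -0.1]
width: 0.094
finger_force: 0.0
time: 1.85
tool_pos: [0.6068, -0.0709, 0.203]
ee_rot: [-3.141, -0.002, -2.898]
wrist_force: [-0.4, 0.8, -0.2]
width: 0.0939
finger_force: 0.0
[-0.031 -0.059  0.415] [-0.002 -0.004 -0.175]
1.85 [-0.21  0.23  1.22 -0.    1.7  -2.02]
```

```bash
python3 -m handwheel '[[-0.01,-0.05,0.4,0,0,-0.16],[-0.01,-0.05,0.4,0,0,-0.16],[-0.01,-0.05,0.4,0,0,-0.16],[-0.01,-0.05,0.4,0,0,-0.16],[-0.01,-0.05,0.4,0,0,-0.16],[-0.01,-0.05,0.4,0,0,-0.16]]' ; python3 go.py .6154 -.081 .083 -2.806
```

```text
time: 2.35
tool_pos: [0.6108, -0.0752, 0.1293]
ee_rot: [-3.139, 0.005, -2.808]
wrist_force: [0.2, 0.5, 0.6]
width: 0.0939
finger_force: 0.0
[-0.011 -0.034  0.232] [-0.005  0.01  -0.004]
2.35 [-0.21  0.25  1.33  0.    1.55 -2.12]
```

```bash
python3 -m handwheel '[[-0.01,-0.035,0,0,0,0],[-0.01,-0.035,0.1,0,0,0],[-0.01,-0.035,0.215,0,0,0],[-0.01,-0.035,0.22,0,0,0],[-0.01,-0.035,0.22,0,0,0],[-0.01,-0.035,0.22,0,0,0]]' ; python3 go.py .6154 -.081 .083 -2.806; python3 - <<'E'
from h import *
a=viewer.snapshot("top")[:,:,::-1];b=viewer.snapshot("side")[:,:,::-1]
cv2.imwrite("pics/p1.png",np.hstack([cv2.resize(a[160:280,250:400],(400,320)),cv2.resize(b[180:330,200:387],(400,320))]))
E
```

```text
time: 2.85
tool_pos: [0.6143, -0.082, 0.0835]
ee_rot: [-3.14, 0.002, -2.809]
wrist_force: [0.7, -0.5, -0.3]
width: 0.0941
finger_force: 0.0
[-0.007  0.003  0.002] [-0.003  0.005 -0.006]
2.85 [-0.22  0.29  1.38  0.    1.47 -2.13]
```

View pics/p1.png

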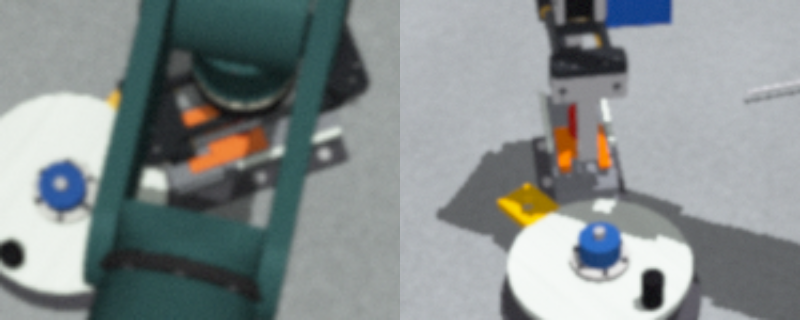

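The fingers are astride the red knob and clear of the plate. Closing now.

```bash
python3 -m handwheel '[[0,0,0,0,0,0],[0,0,0,0,0,0],[0,0,0,0,0,0],[0,0,0,0,0,0],[0,0,0,0,0,0],[0,0,0,0,0,0],[0,0,0,0,0,0],[0,0,0,0,0,0]]' 1; python3 -m handwheel '[[0,-0.05,0,0,0,0],[0,-0.1,0,0,0,0],[0,-0.15,0,0,0,0],[0,-0.2,0,0,0,0],[0,-0.22,0,0,0,0],[0,-0.22,0,0,0,0],[0,-0.22,0,0,0,0]]'
```

```text
time: 3.62
tool_pos: [0.6132, -0.0817, 0.0814]
ee_rot: [3.141, -0.0, -2.809]
wrist_force: [0.2, -0.5, 0.6]
width: 0.0443
finger_force: 0.0
time: 4.2
tool_pos: [0.6279, -0.1248, 0.0815]
ee_rot: [-3.14, 0.0, -2.81]
wrist_force: [-0.2, -1.3, -0.3]
width: 0.0213
finger_force: 30.0
```

```bash
for i in 1 2 3; do python3 -m handwheel '[[0,-0.01,0,0,0,0],[0,-0.015,0,0,0,0],[0,-0.015,0,0,0,0]]' | grep -E "pos|force"; done
```

```text
tool_pos: [0.6282, -0.1259, 0.0815]
wrist_force: [-1.6, 1.0, 1.3]
finger_force: 30.0
tool_pos: [0.6288, -0.1275, 0.0814]
wrist_force: [-4.3, 4.0, 2.9]
finger_force: 30.0
tool_pos: [0.6288, -0.1275, 0.0814]
wrist_force: [-7.0, 9.6, 4.9]
finger_force: 30.0
```

Keeper hit its stop: force rises while the position holds. Release, rise and head for the turntable knob.

```bash
python3 -m handwheel '[[0,0.01,0,0,0,0],[0,0.01,0,0,0,0],[0,0.01,0,0,0,0],[0,0.01,-0.15,0,0,0],[0,0.01,-0.3,0,0,0],[0,0.01,-0.35,0,0,0],[0,0.01,-0.35,0,0,0]]' -1;  python3 go.py .5085 .1065 .15 2.51; python3 - <<'E'
from h import *
a=viewer.snapshot("side");cv2.imwrite("pics/s2.png",a[:,:,::-1])
E
```

```text
time: 5.53
tool_pos: [0.6324, -0.1311, 0.156]
ee_rot: [-3.136, 0.007, -2.809]
wrist_force: [-0.6, -0.5, 0.8]
width: 0.0646
finger_force: 0.0
[0.198 1.325 0.021] [-0.003  0.018  1.841]
5.5333 [-0.29  0.31  1.21 -0.    1.61 -2.19]
```

```bash
python3 -m handwheel '[[0.1,0.7,0,0,0,0.92],[0.1,0.7,0,0,0,0.92],[0.1,0.7,0,0,0,0.92],[0.1,0.7,0,0,0,0.92],[0.1,0.7,0,0,0,0.92],[0.1,0.7,0,0,0,0.92]]';  python3 go.py .5085 .1065 .13 2.51
```

```text
time: 6.08
tool_pos: [0.5642, -0.0037, 0.1495]
ee_rot: [-3.141, -0.003, 2.996]
wrist_force: [-0.3, 0.6, 1.0]
width: 0.0941
finger_force: 0.0
[0.355 0.505 0.098] [-0.003 -0.004  0.928]
6.0833 [-0.11  0.14  1.43 -0.    1.58 -1.53]
```

```bash
python3 -m handwheel '[[0.35,0.5,0.1,0,0,0.92],[0.35,0.5,0.1,0,0,0.92],[0.35,0.5,0.1,0,0,0.92],[0.35,0.5,0.1,0,0,0.92],[0.35,0.5,0.1,0,0,0.92],[0.35,0.5,0.1,0,0,0.92],[0.35,0.5,0.1,0,0,0.92]]';  python3 go.py .5085 .1065 .062 2.51
```

```text
time: 6.67
tool_pos: [0.5118, 0.1036, 0.1311]
ee_rot: [-3.141, 0.0, 2.512]
wrist_force: [0.2, 0.5, -0.3]
width: 0.094
finger_force: 0.0
[0.022 0.002 0.345] [-0.001  0.001  0.004]
6.6667 [ 0.09  0.05  1.56 -0.    1.53 -0.85]
```

```bash
python3 -m handwheel '[[0.022,0,0,0,0,0],[0.022,0,0.15,0,0,0],[0.022,0,0.32,0,0,0],[0.022,0,0.34,0,0,0],[0.022,0,0.34,0,0,0]]' && python3 -m handwheel '[[0,0,0,0,0,0],[0,0,0,0,0,0],[0,0,0,0,0,0],[0,0,0,0,0,0],[0,0,0,0,0,0],[0,0,0,0,0,0],[0,0,0,0,0,0],[0,0,0,0,0,0],[0,0,0,0,0,0],[0,0,0,0,0,0]]' 1; python3 -m handwheel '[[0,0,0,0,0,0],[0,0,0,0,0,0],[0,0,0,0,0,0]]' ;  python3 go.py .541 .1316 .062 1.907
```

```text
time: 7.08
tool_pos: [0.5054, 0.1068, 0.061]
ee_rot: [-3.137, -0.005, 2.51]
wrist_force: [0.6, -0.6, -0.1]
width: 0.0939
finger_force: 0.0
time: 7.92
tool_pos: [0.5073, 0.1078, 0.0634]
ee_rot: [-3.142, -0.0, 2.511]
wrist_force: [-0.6, -0.8, -0.3]
width: 0.0306
finger_force: 0.0
time: 8.17
tool_pos: [0.5073, 0.1084, 0.0634]
ee_rot: [3.141, -0.001, 2.511]
wrist_force: [0.1, 2.3, -0.7]
width: 0.0212
finger_force: 30.0
[-0.068  0.193  0.007] [ 1.000e-03 -2.000e-03  1.154e+00]
8.1667 [ 0.1   0.09  1.65  0.    1.4  -0.84]
```

```bash
python3 -m handwheel '[[-0.004,0.052,0,0,0,0.25],[-0.015,0.103,0,0,0,0.5],[-0.034,0.151,0,0,0,0.75],[-0.06,0.196,0,0,0,1],[-0.06,0.196,0,0,0,1],[-0.06,0.196,0,0,0,1],[-0.06,0.196,0,0,0,1]]';  python3 go.py .5407 .1326 .062; python3 - <<'E'
from h import *
a=viewer.snapshot("side")[:,:,::-1];b=viewer.snapshot("top")[:,:,::-1]
cv2.imwrite("pics/p2.png",np.hstack([cv2.resize(b[170:270,240:390],(400,267),interpolation=2),cv2.resize(a[215:315,220:370],(400,267),interpolation=2)]))
E
```

```text
time: 8.75
tool_pos: [0.5393, 0.1334, 0.0634]
ee_rot: [-3.141, -0.003, 1.989]
wrist_force: [-3.2, 4.2, 0.9]
width: 0.0219
finger_force: 30.0
[-0.007  0.005  0.007] [0. 0. 0.]
8.75 [ 0.14  0.17  1.56  0.    1.41 -0.28]
```

View pics/p2.png

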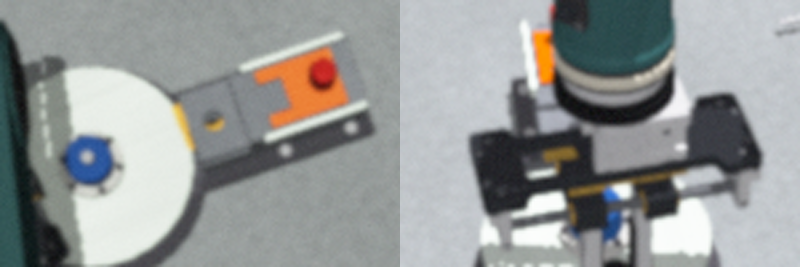

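```bash
python3 - <<'E'
from h import *
b=viewer.snapshot("top")[:,:,::-1]
cv2.imwrite("pics/p3.png",cv2.resize(b[200:230,305:345],(640,480),interpolation=2))
c=viewer.calibration("top");K=np.array([[c['fx'],0,c['cx']],[0,c['fy'],c['cy']],[0,0,1]])
ax=np.array([.5637,.0655])
for phi in(-1.25,-1.24,-1.23):
  p=ax+.108*np.array([np.cos(phi),np.sin(phi)])
  for z in(.064,.054,.052,.042,.040):
    q=cv2.projectPoints(np.array([[*p,z]]),cv2.Rodrigues(np.array(c['R']))[0],np.array(c['t']),K,np.array([c['k1'],0,0,0]))[0].ravel()
    print(phi,z,((q+.5-[305,200])*16).round(1))
E
```

```text
-1.25 0.064 [246.5 256.3]
-1.25 0.054 [248.2 271.1]
-1.25 0.052 [248.5 274.1]
-1.25 0.042 [250.1 288.7]
-1.25 0.04 [250.4 291.6]
-1.24 0.064 [244.  249.1]
-1.24 0.054 [245.6 264. ]
-1.24 0.052 [245.9 266.9]
-1.24 0.042 [247.6 281.6]
-1.24 0.04 [247.9 284.5]
-1.23 0.064 [241.3 241.9]
-1.23 0.054 [243.  256.9]
-1.23 0.052 [243.3 259.8]
-1.23 0.042 [245.  274.6]
-1.23 0.04 [245.3 277.5]
```

View pics/p3.png

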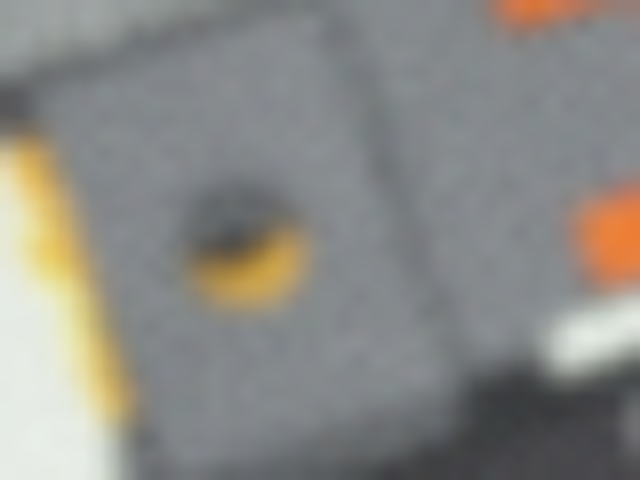

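The tab hole is at crop (248,247). Yellow shows in its lower right with the dark lug hole at upper left, so the lug still has several mm to go. I'll turn a bit more and look again.

```bash
python3 -m handwheel '[[-0.003,0.012,0,0,0,0.08],[-0.004,0.025,0,0,0,0.14],[-0.004,0.025,0,0,0,0.14],[-0.004,0.025,0,0,0,0.14],[-0.004,0.025,0,0,0,0.14]]';   python3 - <<'E'
from h import *
b=viewer.snapshot("top")[:,:,::-1]
cv2.imwrite("pics/p4.png",cv2.resize(b[200:230,305:345],(640,480),interpolation=2))
E
```

```text
time: 9.32
tool_pos: [0.5441, 0.1352, 0.0634]
ee_rot: [-3.141, -0.003, 1.916]
wrist_force: [-2.4, 4.7, 1.6]
width: 0.0214
finger_force: 30.0
```

View pics/p4.png

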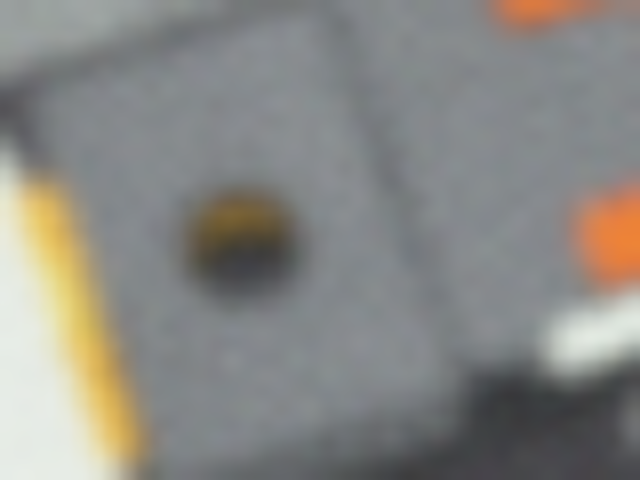

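The strip of yellow lug now spans (30,180)-(135,460), centred on the tab hole, and the hole is open. That's aligned within about 1–2 mm. Release and check the strip numerically.

```bash
cat > strip.py <<'E'
from h import *
def strip(b,tag):
    h=cv2.cvtColor(cv2.resize(b[200:230,305:345],(640,480),interpolation=2),cv2.COLOR_BGR2HSV)
    m=cv2.inRange(h,(17,110,110),(32,255,255));m[:,200:]=0
    y,x=np.nonzero(m);p=x*.304+y*.952;print(tag,'strip',np.percentile(p,[1,50,99]).round(1))
    g=h[:,245];print([tuple(g[i]) for i in range(180,330,12)])
E
python3 -m handwheel '[[0,0,0,0,0,0],[0,0,0,0,0,0],[0,0,0,0,0,0],[0,0,0,0,0,0],[0,0,-0.2,0,0,0],[0,0,-0.4,0,0,0],[0,0,-0.45,0,0,0],[0,0,-0.45,0,0,0]]' -1; python3 - <<'E'
from strip import *
# previous pictures are already crops
b=viewer.snapshot("top")[:,:,::-1];cv2.imwrite("pics/t5.png",b);strip(b,'now')
for n in("p3","p4"):
    c=cv2.imread(f"pics/{n}.png");m=cv2.inRange(cv2.cvtColor(c,cv2.COLOR_BGR2HSV),(17,110,110),(32,255,255));m[:,200:]=0
    y,x=np.nonzero(m);print(n,np.percentile(x*.304+y*.952,[1,50,99]).round(1))
E
python3 go.py .58 .3115 .15 3.14
```

```text
time: 10.03
tool_pos: [0.548, 0.1337, 0.1587]
ee_rot: [3.132, 0.003, 1.914]
wrist_force: [1.3, 0.1, 0.6]
width: 0.0712
finger_force: 0.0
now strip [200.5 340.8 466.9]
[(np.uint8(75), np.uint8(4), np.uint8(123)), (np.uint8(20), np.uint8(40), np.uint8(115)), (np.uint8(20), np.uint8(101), np.uint8(114)), (np.uint8(21), np.uint8(141), np.uint8(116)), (np.uint8(20), np.uint8(128), np.uint8(102)), (np.uint8(21), np.uint8(77), np.uint8(79)), (np.uint8(38), np.uint8(16), np.uint8(65)), (np.uint8(105), np.uint8(15), np.uint8(70)), (np.uint8(128), np.uint8(13), np.uint8(79)), (np.uint8(126), np.uint8(14), np.uint8(91)), (np.uint8(110), np.uint8(14), np.uint8(109)), (np.uint8(103), np.uint8(14), np.uint8(128)), (np.uint8(102), np.uint8(19), np.uint8(137))]
p3 [150.  243.1 415.8]
p4 [198.1 338.  466.4]
[0.782 0.457 0.029] [ 0.006  0.008 -2.342]
10.0833 [ 0.14  0.13  1.43 -0.    1.58 -0.2 ]
```

The strip, the hole edge and the knob angle all say the lug is slightly past, by about 2 mm. I'll regrip and nudge it back.

```bash
python3 -m handwheel '[[0,-0.007,0.2,0,0,0],[0,-0.007,0.4,0,0,0],[0,-0.007,0.45,0,0,0],[0,-0.007,0.45,0,0,0],[0,-0.007,0.45,0,0,0]]' -1 >/dev/null; python3 -m handwheel '[[0,0,0,0,0,0],[0,0,0,0,0,0],[0,0,0,0,0,0],[0,0,0,0,0,0],[0,0,0,0,0,0],[0,0,0,0,0,0],[0,0,0,0,0,0],[0,0,0,0,0,0],[0,0,0,0,0,0],[0,0,0,0,0,0]]' 1 >/dev/null;python3 -m handwheel '[[0,0,0,0,0,0],[0,0,0,0,0,0],[0,0,0,0,0,0],[0,0,0,0,0,0]]' 1 ; python3 -m handwheel '[[0,0,0,0,0,0],[0,0,0,0,0,0],[0,0,0,0,0,0],[0,0,0,0,0,0],[0,0,-0.2,0,0,0],[0,0,-0.4,0,0,0],[0,0,-0.45,0,0,0],[0,0,-0.45,0,0,0]]' -1; python3 - <<'E'
from strip import *
b=viewer.snapshot("top")[:,:,::-1];cv2.imwrite("pics/t6.png",b);strip(b,'now')
E
python3 go.py .58 .3115 .15 3.14
```

```text
time: 11.67
tool_pos: [0.5439, 0.1333, 0.0635]
ee_rot: [3.141, -0.0, 1.914]
wrist_force: [0.6, 1.1, 0.1]
width: 0.0213
finger_force: 30.0
time: 12.33
tool_pos: [0.5465, 0.1335, 0.1588]
ee_rot: [3.132, 0.002, 1.914]
wrist_force: [0.5, 0.1, -0.3]
width: 0.0711
finger_force: 0.0
now strip [189.9 358.7 453. ]
[(np.uint8(96), np.uint8(10), np.uint8(123)), (np.uint8(30), np.uint8(18), np.uint8(102)), (np.uint8(23), np.uint8(59), np.uint8(91)), (np.uint8(22), np.uint8(83), np.uint8(89)), (np.uint8(21), np.uint8(52), np.uint8(84)), (np.uint8(30), np.uint8(14), np.uint8(71)), (np.uint8(90), np.uint8(12), np.uint8(65)), (np.uint8(98), np.uint8(15), np.uint8(68)), (np.uint8(96), np.uint8(17), np.uint8(74)), (np.uint8(113), np.uint8(11), np.uint8(89)), (np.uint8(113), np.uint8(9), np.uint8(109)), (np.uint8(105), np.uint8(12), np.uint8(127)), (np.uint8(99), np.uint8(13), np.uint8(139))]
[0.78  0.465 0.029] [ 0.006  0.007 -2.342]
12.3833 [ 0.14  0.12  1.43  0.    1.58 -0.2 ]
```

```bash
python3 -m handwheel '[[0.78,0.465,0,0,0,0],[0.78,0.465,0,0,0,0],[0.78,0.465,0,0,0,-0.25],[0.78,0.465,0,0,0,-0.5],[0.78,0.465,0,0,0,-0.75],[0.78,0.465,0,0,0,-1],[0.78,0.465,0,0,0,-1],[0.78,0.465,0,0,0,-1],[0.78,0.465,0,0,0,-1]]'; python3 go.py .58 .3115 .068 2.44; python3 - <<'E'
from h import *
a=viewer.snapshot("side")[:,:,::-1];b=viewer.snapshot("top")[:,:,::-1]
cv2.imwrite("pics/p5.png",np.hstack([cv2.resize(b[170:290,100:250],(400,320),interpolation=2),cv2.resize(a[330:460,180:343],(400,320),interpolation=2)]))
E
```

```text
time: 13.13
tool_pos: [0.5782, 0.3105, 0.1518]
ee_rot: [-3.139, -0.001, 2.434]
wrist_force: [0.2, -0.3, 0.4]
width: 0.0941
finger_force: 0.0
[-0.004  0.011  0.419] [-0.005 -0.002 -0.011]
13.1333 [ 0.41  0.34  1.17 -0.    1.63 -0.46]
```

View pics/p5.png

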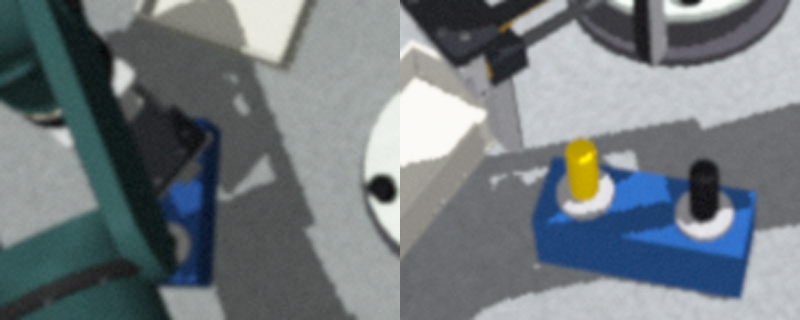

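Both pins stand in the rack, with the fingers astride the yellow handle. Descend and grip.

```bash
python3 -m handwheel '[[-0.004,0.01,0.1,0,0,0],[-0.004,0.01,0.3,0,0,0],[-0.004,0.01,0.41,0,0,0],[-0.004,0.01,0.41,0,0,0],[-0.004,0.01,0.41,0,0,0]]' -1 ; python3 -m handwheel '[[0,0,0,0,0,0],[0,0,0,0,0,0],[0,0,0,0,0,0],[0,0,0,0,0,0],[0,0,0,0,0,0],[0,0,0,0,0,0],[0,0,0,0,0,0],[0,0,0,0,0,0],[0,0,0,0,0,0],[0,0,0,0,0,0]]' 1 >/dev/null;python3 -m handwheel '[[0,0,0,0,0,0],[0,0,0,0,0,0],[0,0,0,0,0,0],[0,0,0,0,0,0]]' 1
```

```text
time: 13.65
tool_pos: [0.5798, 0.3113, 0.0701]
ee_rot: [-3.138, -0.002, 2.436]
wrist_force: [1.0, -0.2, 0.4]
width: 0.094
finger_force: 0.0
time: 14.82
tool_pos: [0.5808, 0.3125, 0.0714]
ee_rot: [3.141, -0.0, 2.438]
wrist_force: [0.0, -0.1, -0.9]
width: 0.0193
finger_force: 30.0
```

```bash
python3 -m handwheel '[[0,0,-0.15,0,0,0],[0,0,-0.3,0,0,0],[0,0,-0.45,0,0,0],[0,0,-0.53,0,0,0],[0,0,-0.53,0,0,0],[0,0,-0.53,0,0,0]]'; python3 - <<'E'
from h import *
print(at("top",305+248/16-.5,200+247/16-.5,.064))
E
python3 go.py .6 -.0375 .175
```

```text
time: 15.32
tool_pos: [0.581, 0.3124, 0.178]
ee_rot: [3.14, 0.001, 2.437]
wrist_force: [-0.0, -0.1, -2.1]
width: 0.0198
finger_force: 29.9
[ 0.59906261 -0.03720805]
[-1.205 -1.272  0.014] [0. 0. 0.]
15.3167 [ 0.41  0.34  1.13 -0.    1.67 -0.46]
```

```bash
python3 -m handwheel '[[-0.6,-0.64,0,0,0,0],[-0.6,-0.64,0,0,0,0],[-0.6,-0.64,0,0,0,0],[-0.6,-0.64,0,0,0,0],[-0.6,-0.64,0,0,0,0]]' >/dev/null;python3 -m handwheel '[[-0.6,-0.635,0,0,0,0],[-0.6,-0.635,0,0,0,0],[-0.6,-0.635,0,0,0,0],[-0.6,-0.635,0,0,0,0],[-0.6,-0.635,0,0,0,0],[-0.6,-0.635,0,0,0,0],[-0.6,-0.635,0,0,0,0]]'; python3 go.py .5993 -.0373 .14
```

```text
time: 16.32
tool_pos: [0.5976, -0.0369, 0.1751]
ee_rot: [-3.141, -0.004, 2.436]
wrist_force: [-0.4, -0.5, -1.2]
width: 0.0194
finger_force: 29.9
[-0.008  0.004  0.176] [0. 0. 0.]
16.3167 [-0.16  0.21  1.3   0.    1.64 -1.02]
```

```bash
python3 -m handwheel '[[-0.006,0.003,0.1,0,0,0],[-0.006,0.003,0.19,0,0,0],[-0.006,0.003,0.19,0,0,0],[-0.006,0.003,0.19,0,0,0],[-0.006,0.003,0.19,0,0,0],[-0.006,0.003,0.19,0,0,0]]'; python3 go.py .5993 -.0373 .13;python3 - <<'E'
from h import *
a=viewer.snapshot("side")[:,:,::-1];cv2.imwrite("pics/s7.png",a)
cv2.imwrite("pics/p6.png",cv2.resize(a[225:285,250:330],(800,600),interpolation=2))
c=viewer.calibration("side");K=np.array([[c['fx'],0,c['cx']],[0,c['fy'],c['cy']],[0,0,1]])
o=robot.get_obs()['tool_pos']
def pr(p): return ((cv2.projectPoints(np.array([p],float),cv2.Rodrigues(np.array(c['R']))[0],np.array(c['t']),K,np.array([c['k1'],0,0,0]))[0].ravel()+.5-[250,225])*10).round(0)
print('tip',pr(o-[0,0,.0644]),'seat',pr(o-[0,0,.0194]),'hole',pr([.5993,-.0373,.064]),'x+5',pr([.6043,-.0373,.064]),'y+5',pr([.5993,-.0323,.064]))
E
```

```text
time: 16.82
tool_pos: [0.6006, -0.0368, 0.1409]
ee_rot: [3.14, 0.002, 2.439]
wrist_force: [-0.5, 0.2, -1.2]
width: 0.0195
finger_force: 29.9
[ 0.004 -0.006  0.055] [0. 0. 0.]
16.8167 [-0.16  0.22  1.35  0.    1.57 -1.02]
tip [368. 332.] seat [363. 165.] hole [376. 377.] x+5 [353. 375.] y+5 [371. 393.]
```

View pics/p6.png

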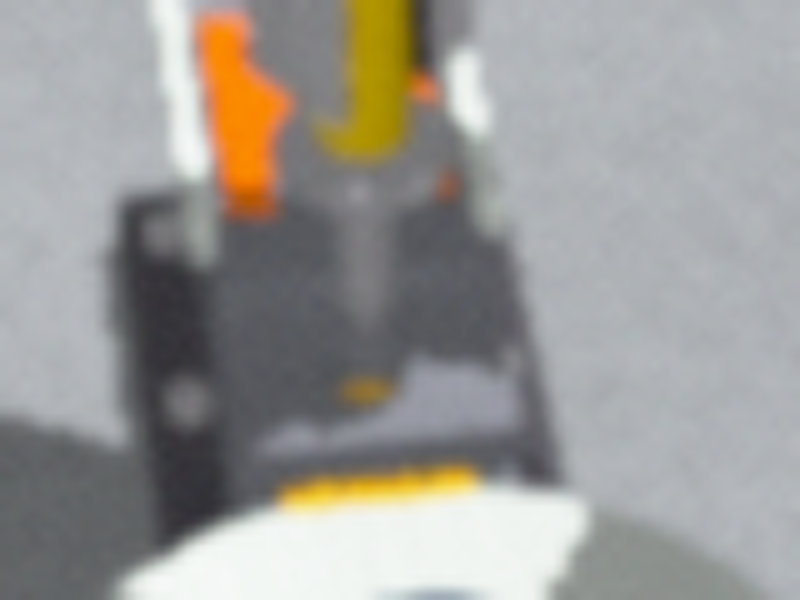

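The pin's tip is at (367,328), above the hole whose slit shows at (367,390), so it's laterally aligned within about 1 mm. Lower slowly, watching the force.

```bash
python3 -m handwheel '[[-0.003,-0.004,0,0,0,0],[-0.003,-0.004,0.03,0,0,0],[-0.003,-0.004,0.06,0,0,0],[-0.003,-0.004,0.09,0,0,0],[-0.003,-0.004,0.09,0,0,0],[-0.003,-0.004,0.09,0,0,0]]'|grep -E "pos|force"; python3 -m handwheel '[[0,0,0.015,0,0,0],[0,0,0.03,0,0,0],[0,0,0.04,0,0,0],[0,0,0.04,0,0,0],[0,0,0.04,0,0,0]]'|grep -E "pos|force"
```

```text
tool_pos: [0.5992, -0.0386, 0.1204]
wrist_force: [0.0, -0.2, -1.6]
finger_force: 29.9
tool_pos: [0.5997, -0.0385, 0.1132]
wrist_force: [0.7, -0.0, -1.6]
finger_force: 29.9
```

```bash
for i in 1 2 3; do python3 -m handwheel '[[0,0,0.01,0,0,0],[0,0,0.025,0,0,0],[0,0,0.035,0,0,0],[0,0,0.035,0,0,0]]'|grep -E "pos|force"; done
```

```text
tool_pos: [0.5997, -0.0384, 0.1059]
wrist_force: [1.5, 0.7, -2.3]
finger_force: 29.9
tool_pos: [0.5998, -0.0385, 0.0989]
wrist_force: [1.7, 0.7, -2.2]
finger_force: 29.9
tool_pos: [0.5998, -0.0385, 0.0919]
wrist_force: [1.3, 0.6, -2.8]
finger_force: 29.9
```

```bash
python3 -m handwheel '[[0,0,0.01,0,0,0],[0,0,0.025,0,0,0],[0,0,0.035,0,0,0],[0,0,0.035,0,0,0]]'|grep -E "pos|force"; for i in 1 2; do python3 -m handwheel '[[0,0,0.005,0,0,0],[0,0,0.008,0,0,0],[0,0,0.008,0,0,0]]'|grep -E "pos|force"; done
```

```text
tool_pos: [0.5999, -0.0385, 0.085]
wrist_force: [1.9, 1.6, -1.9]
finger_force: 29.9
tool_pos: [0.6, -0.0385, 0.084]
wrist_force: [2.1, 1.5, -1.6]
finger_force: 29.9
tool_pos: [0.6001, -0.0386, 0.0836]
wrist_force: [-1.1, 2.1, 4.3]
finger_force: 29.9
```

Contact is at 0.0836 m, against an expected 0.0834 m. I'll press a little more, then release.

```bash
python3 -m handwheel '[[0,0,0.005,0,0,0],[0,0,0.008,0,0,0],[0,0,0.008,0,0,0]]'|grep -E "pos|force"; python3 -m handwheel '[[0,0,0,0,0,0],[0,0,0,0,0,0],[0,0,0,0,0,0],[0,0,0,0,0,0],[0,0,-0.1,0,0,0],[0,0,-0.3,0,0,0],[0,0,-0.45,0,0,0],[0,0,-0.45,0,0,0],[0,0,-0.45,0,0,0]]' -1; python3 go.py .639 -.154 .16 -2.806; python3 - <<'E'
from h import *
for n in("top","side"): cv2.imwrite(f"pics/{n}8.png",viewer.snapshot(n)[:,:,::-1])
E
```

```text
tool_pos: [0.6003, -0.0386, 0.0835]
wrist_force: [-2.2, 3.1, 9.7]
finger_force: 30.0
time: 20.62
tool_pos: [0.601, -0.0391, 0.1731]
ee_rot: [3.139, 0.004, 2.437]
wrist_force: [-0.3, 0.5, -0.0]
width: 0.0759
finger_force: 0.0
[-0.516 -0.315  0.067] [-0.     0.01  -1.986]
20.6167 [-0.16  0.21  1.3  -0.    1.63 -1.03]
```

The pin is seated. Next I shut the gripper, turn it so tool x lies along the slide, and go behind the red knob.

```bash
python3 -m handwheel '[[-0.51,-0.32,0.0,0,0,0.25],[-0.51,-0.32,0.0,0,0,0.5],[-0.51,-0.32,0.0,0,0,0.75],[-0.51,-0.32,0.0,0,0,1],[-0.51,-0.32,0.0,0,0,1],[-0.51,-0.32,0.0,0,0,1],[-0.51,-0.32,0.0,0,0,1],[-0.51,-0.32,0.0,0,0,1],[-0.51,-0.32,0.0,0,0,1],[-0.51,-0.32,0.0,0,0,1]]' 1; python3 go.py .639 -.1568 .087 1.906
```

```text
time: 21.55
tool_pos: [0.6361, -0.1525, 0.171]
ee_rot: [3.141, 0.0, 1.916]
wrist_force: [-0.7, 1.0, 0.3]
width: 0.0244
finger_force: 0.0
[-0.025  0.006  0.42 ] [0.001 0.    0.019]
21.55 [-0.32  0.33  1.15  0.    1.66 -0.67]
```

```bash
python3 -m handwheel '[[-0.025,0.006,0,0,0,0.02],[-0.025,0.006,0.1,0,0,0.02],[-0.025,0.006,0.25,0,0,0.02],[-0.025,0.006,0.4,0,0,0.02],[-0.025,0.006,0.41,0,0,0.02],[-0.025,0.006,0.41,0,0,0.02],[-0.025,0.006,0.41,0,0,0.02]]'; python3 go.py .6211 -.0986 .087 1.906
```

```text
time: 22.13
tool_pos: [0.6397, -0.1581, 0.0901]
ee_rot: [3.14, 0.001, 1.903]
wrist_force: [-0.7, 0.6, 1.0]
width: 0.0006
finger_force: 0.0
[0.311 0.009 0.015] [ 0.003  0.002 -0.005]
22.1333 [-0.33  0.37  1.26  0.    1.51 -0.66]
```

```bash
python3 -m handwheel '[[0.03,0.005,0,0,0,0],[0.06,0.005,0,0,0,0],[0.1,0.005,0,0,0,0],[0.14,0.005,0,0,0,0],[0.18,0.005,0,0,0,0],[0.22,0.006,0,0,0,0],[0.25,0.007,0,0,0,0],[0.27,0.008,0,0,0,0],[0.28,0.009,0,0,0,0],[0.28,0.009,0,0,0,0]]'; python3 go.py .6211 -.0986 .087;  for i in 1 2 ; do python3 -m handwheel '[[0.008,0,0,0,0,0],[0.015,0,0,0,0,0],[0.015,0,0,0,0,0]]'|grep -E "pos|force"; done
```

```text
time: 22.97
tool_pos: [0.6218, -0.1034, 0.0883]
ee_rot: [-3.141, -0.001, 1.904]
wrist_force: [0.7, 0.5, 0.3]
width: 0.0009
finger_force: 0.0
[0.024 0.004 0.006] [0. 0. 0.]
22.9667 [-0.25  0.31  1.34  0.    1.49 -0.59]
tool_pos: [0.6211, -0.1014, 0.0881]
wrist_force: [0.7, -1.5, -0.2]
finger_force: 0.4
tool_pos: [0.6203, -0.0991, 0.0882]
wrist_force: [2.2, -3.1, -1.5]
finger_force: 1.5
```

```bash
for i in 1 2 3 ; do python3 -m handwheel '[[0.005,0,0,0,0,0],[0.01,0,0,0,0,0],[0.01,0,0,0,0,0]]'|grep -E "pos|force"; done
```

```text
tool_pos: [0.6203, -0.099, 0.0884]
wrist_force: [2.3, -7.4, -4.0]
finger_force: 3.6
tool_pos: [0.6202, -0.0989, 0.0884]
wrist_force: [4.5, -10.4, -4.3]
finger_force: 5.5
tool_pos: [0.6202, -0.0988, 0.0885]
wrist_force: [5.6, -13.7, -5.1]
finger_force: 7.4
```

The keeper stopped at the predicted home position. Back off, rise and check.

```bash
python3 -m handwheel '[[-0.05,0,0,0,0,0],[-0.1,0,0,0,0,0],[-0.1,0,-0.2,0,0,0],[-0.1,0,-0.4,0,0,0],[-0.3,0,-0.6,0,0,0],[-0.6,0,-0.6,0,0,0],[-0.8,0,-0.6,0,0,0],[-0.8,0,-0.6,0,0,0],[-0.8,0,-0.6,0,0,0],[-0.8,0,-0.6,0,0,0]]'; python3 - <<'E'
from h import *
a=viewer.snapshot("side")[:,:,::-1];b=viewer.snapshot("top")[:,:,::-1];cv2.imwrite("pics/t9.png",b)
cv2.imwrite("pics/p7.png",np.hstack([cv2.resize(b[180:255,290:390],(400,300),interpolation=2),cv2.resize(a[210:300,230:350],(400,300),interpolation=2)]))
E
```

```text
time: 25.05
tool_pos: [0.6706, -0.2451, 0.2074]
ee_rot: [-3.141, -0.003, 1.902]
wrist_force: [0.8, -0.5, 0.5]
width: 0.0002
finger_force: 0.0
```

View pics/p7.png

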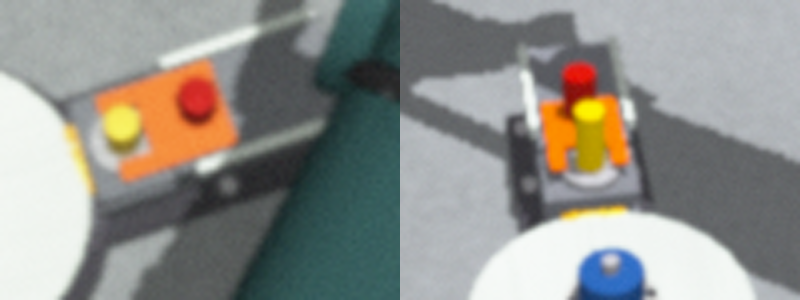

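The keeper plate covers the collar, with its prongs astride the yellow handle at (123,125) and the red knob at (197,100). The pin is upright, and the keeper travelled about 49.5 mm between stops. Handing in.

```bash
python3 -c "from bench import robot; print(robot.close_job())"
```

```text
the job is handed in; nothing more can be done
None
```

I handed in the job at about 25 s: the lug is lined up with the fork, the yellow pin is seated flat on it, and the keeper is pushed home over the collar. I left the black pin in the rack and used no moves on the bin, screwdriver or tray.

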